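Wind the feed-roller tensioner to the red tooth

ROBOT

A 6-joint arm with a two-finger parallel gripper is mounted at the origin on the work surface. World frame = base frame: x ahead of the robot, y to its left, z up, the work surface at z = 0. Lengths are in m, angles in rad, forces in N, time in s.
With the tool pointing down it reaches from about 0.35 to 0.975 m from the base axis. Payload 4.9 kg.
Tool frame: the origin (TCP) lies at the very end of the fingers, on their centre line; the grasp point (between the pads) lies 19 mm behind it; z points along the fingers, y is the line along which they close (so a half turn about z gives the same grasp; the last joint's range is limited). The gripper opens to 85 mm and grips with 20 to 120 N. Pads are 22 mm wide; open, the fingers measure 114 mm over their backs; the gripper's body (76 mm by 85 mm) begins 54 mm behind the grasp point. The pads swing forward as they close: fully open they stand 13 mm farther back than shut.
Start: joints at [1.085, 0.053, 1.613, -0, 1.476, -0.119], TCP at [0.224, 0.583, 0.231] pointing down, gripper open.
Joint ranges: [-3.01, 3.01], [-1.01, 2.22], [0.06, 2.58], [-1.02, 4.17], [0.09, 2.62], [-3.14, 3.14]. Speed limits (rad/s): [2.57, 2.57, 3.14, 3.14, 3.14, 3.14].

INTERFACE

Orientations are given as a rotation vector (axis times angle).
In Python, from station import ctrl gives the robot as it stands. The module is installed in compiled form; this text tells all that it offers.
- The arm moves only by the tool jog_arm, never from a script. Its argument "steps" is a list of rows, each an object with "delta_rot": the turn, a rotation vector about the tool's x, y, z in degrees, a list of three; "linear": the shift along the tool's x, y, z in m, a list of three; "grip": the finger opening in m, from 0 to 0.0854. In form: [{"delta_rot": [rx, ry, rz], "linear": [x, y, z], "grip": grip}, ...]. A call has 1 to 10 rows; each row shifts and turns the commanded pose from where the row before left it, along the tool's axes as they then stand; what a row does not reach is not made up. A row lasts 1/10 s, in which the tool goes at most 50 mm and 8.59 degrees, less where a joint would pass 70% of its speed; a pose out of reach is approached as far as the arm can. A call with a gripper value outside its range is refused whole. The fingers move at their own pace and stop on an object; "newtons" is the grip in N (left out, the last holds). Time passes only in rows, so rows that do not move let the fingers close. It gives the time, the measured TCP pose, the force, the opening and the grip force at its end, in the units of the state.
- ctrl.get_obs(): the state, without advancing time (a new reading comes with each control period).
- ctrl.get_image(name): name is "side" or "top"; returns (picture, depth): 400x640x3 uint8, red, green, blue; 400x640 float32, m along the optical axis (not along the pixel's ray), 0 where there is no reading.
- ctrl.camera_info(name): a dict with "camera_matrix" (3x3 intrinsics, pixels), "R" (3x3) and "t" (3): a world point X has camera coordinates R X + t. Camera axes: x right, y down, z forward; pixel columns grow to the right and rows downward; lengths in m; the calibration is good to about 2 mm. A picture is of the moment at which its call begins. camera_info takes no time and is no camera call.
- ctrl.finish_job(): hands the job in; it is judged then, once.
The state is a dict: "t": time; "q": joint angles; "dq": joint speeds; "effort": joint torques, N m; "tool_pos": TCP position; "tool_rot": TCP orientation; "contact_force": force on the tool from outside, world axes, zero at the start; "wrist_torque": the same for the moment, N m; "opening": finger opening in m; "grip_force": force on a finger pad.
Only numpy, scipy, OpenCV 4.12 (cv2) and the standard library are available. Lean on these libraries where they do the work, as an engineer would, in place of code of your own. Each camera call takes 0.05 s, during which the arm holds its last target. There are 200 camera calls.

TASK

Flip both orange bale clips off the clear cover of the feed-roller tensioner, then lift the cover off and set it down gently, upright, on the green cutting mat. Then wind the black knob clockwise until the yellow pawl has clicked in behind the red tooth of the ratchet wheel and holds it - that tooth, not one before or after - and let go. Leave the clips flipped open, and do not knock over the mug or the two ink cans.

Things in the scene. Friction and masses are not known exactly. Their poses are not given: they have to be found in the camera images.
- tensioner: Grey base plate screwed to the table, 12 mm thick, spanning x -75 to +115 and y -85 to +85 mm from its origin, which lies at table height on the wheel's axis. A black rubber roller 47 mm high lies along y at x = +94 mm. The pawl is on the +x side of the wheel, the clips on the +y (left) and -y (right) sides.
- cover: Loose clear box cover, blue trim, open below, 130 x 130 x 64 mm, wall 4 mm, about 0.3 kg. Origin: centre of its underside; it starts 12 mm up on the base plate, around a low step, axes along the tensioner's. A blue lip (60 long, 5 thick) juts 10 mm out at the top of its +y and -y sides, under the clips' hooks. The knob inside is 66 mm high: lift 60 mm straight up before moving sideways.
- cover_handle (a point): Grip point of the blue bar handle on top of the cover, 90 mm above the cover's origin; the bar is 70 mm long along its x axis, 14 mm wide along y and 14 mm high, its top at 98 mm, with a 20 mm gap under it between two feet.
- clip_left (a joint): Over-centre bale clip on the tensioner's +y side, angle in rad: 0 = hooked over the lip, 1.2 = flipped fully outward and down. It is hinged along x at y = 69 mm, 13 mm above the table, on the base. Pushed outward past about 0.35 rad (some 1 N at the tab) it snaps open by itself and stays.
- clip_right (a joint): The same clip on the tensioner's -y side.
- clip_left_tab (a point): Middle of the inward face of the left clip's orange thumb tab: 36 mm wide along x, 28 high, 4 thick. Hooked, it stands from 4 to 32 mm above the cover's top, this point 94 mm above the table and 78 mm to +y of the tensioner's origin. Push it outward (+y of the tensioner) from above the cover.
- clip_right_tab (a point): The same point of the right clip (push toward -y of the tensioner).
- wheel (a joint): Angle of ratchet wheel and knob, rad, growing clockwise from above; 18 teeth, a click every 0.349. Reads 2.29 at rest with the pawl behind the red tooth; starts 2, 3 or 4 clicks short. A spring (0.06 to 0.10 N m) turns it back until the pawl catches: a tooth catches once turned 0.05 past its resting angle, and the wheel drops back to that on release. The pawl blocks it from turning back farther.
- knob_grip (a point): Grip point on the wheel's axis, 56 mm above the table. The knob is a black bar 70 mm long along this point's x axis, 16 mm wide along y, from 36 to 66 mm above the table; a white stripe marks its +x half. It turns with the wheel, whose top lies 32 mm above the table, with a round knob foot of 19 mm radius up to 40 mm.
- red_tooth (a point): Tip of the red tooth on the wheel's rim, 40 mm from the axis, 32 mm above the table.
- pawl_nose (a point): Top of the yellow pawl's nose, 38 mm from the wheel's axis on the tensioner's +x side when it lies in a gap. When caught, the red tooth's steep face rests on the nose, the tooth lying just to its -y side.
- pawl (a joint): Pawl angle in rad: 0 = fully down in a gap between teeth; about 0.17 when riding over a tooth's tip.
- mat: Green cutting mat 260 x 200 x 3 mm (long along its x), fixed to the table. Origin: centre of its underside.
- mug: White mug, 80 mm across, 90 mm high, upright; origin at the centre of its underside.
- ink_pink: Pink ink can, 60 mm across, 150 mm high, upright; origin at the centre of its underside.
- ink_blue: Blue ink can of the same size, upright; origin at the centre of its underside.
Mind the look-alikes: they are no part of the job. There is more than one size of the cover; the job needs the middle-sized.

How it is judged:
On the way, in this order (a step that is already met when the one before it is completed fails the run):
1. both clips flipped open, the cover still in its place (value of joint each of clip_left, clip_right above 0.9 rad and distance of cover from where it was at the start of the episode below 0.012 m), for 0.2 s.
2. cover let go, upright on the mat, the wheel not yet wound to the red tooth (x of cover in the frame of mat between -0.1 and 0.1 m and y of cover in the frame of mat between -0.07 and 0.07 m and z of cover in the frame of mat below 0.01 m and angle between cover's own z axis and vertical below 0.1 rad and contact force between cover and the fingers below 0.1 N and value of joint wheel below 2.05 rad), for 0.2 s.
At the end, for the whole second after the job is handed in: Wheel at rest at 2.22-2.40 rad, pawl down (under 0.06 rad) behind the red tooth; both clips beyond 0.9 rad; cover upright (0.1 rad) and still on the mat, its centre within 100 mm along x and 70 mm along y of the mat's centre, its underside no more than 7 mm above the mat (value of joint wheel between 2.22 and 2.4 rad and value of joint pawl below 0.06 rad and velocity of joint wheel between -0.05 and 0.05 rad/s and value of joint each of clip_left, clip_right above 0.9 rad and x of cover in the frame of mat between -0.1 and 0.1 m and y of cover in the frame of mat between -0.07 and 0.07 m and z of cover in the frame of mat below 0.01 m and angle between cover's own z axis and vertical below 0.1 rad and linear speed of cover below 0.03 m/s); the robot touches nothing.
It fails at once if the cover comes down on the mat or table hard: faster than 0.4 m/s in the last 9 mm (a drop of some 10 mm) (distance of cover from where it was at the start of the episode above 0.1 m and z of cover in the frame of mat below 0.012 m and linear speed of cover above 0.4 m/s).
It fails at once if the mug or an ink can is knocked over (angle between any of mug, ink_pink, ink_blue's own z axis and vertical above 0.5 rad).
It also fails if it takes over 58 s, if anything falls off the work surface, if the arm or the gripper's body presses on something with over 40 N, if the wrist force passes 120 N, or if a joint passes its speed limit or range.

## Working session

There is one attempt and no reset: what is moved stays moved. The work goes in short steps, Python scripts to look and compute and a tool call to move; the robot and the scene stay as the last step left them, time stands still between calls to the robot, and variables do not carry over. Pictures are saved under pics/ and viewed, at most 10 in all, crops included, and the job is handed in when it is done.

Besides the shell and the picture viewer there is one more tool, called after "Request:" in YAML: its name, and indented under it one key for each argument. jog_arm: Moves the arm, as the interface text tells. Its arguments: {"type":"object","properties":{"steps":{"type":"array"},"newtons":{"type":"number"}},"required":["steps"]}

```bash
mkdir -p pics; cat > h.py <<'E'
import numpy as np,cv2
from station import ctrl
from scipy.spatial.transform import Rotation as Ro
def cam(n):
    c=ctrl.camera_info(n); return np.array(c["camera_matrix"]),np.array(c["R"]),np.array(c["t"])
def cast(n,px,z):
    K,R,t=cam(n); px=np.atleast_2d(px).astype(float)
    d=(R.T@np.linalg.inv(K)@np.c_[px,np.ones(len(px))].T).T; o=-R.T@t
    return o+d*((z-o[2])/d[:,2])[:,None]
def cloud(n,D):
    K,R,t=cam(n); v,u=np.mgrid[:400,:640]
    p=np.stack([(u-K[0,2])/K[0,0]*D,(v-K[1,2])/K[1,1]*D,D],-1)
    return (p-t)@R
def proj(n,X):
    K,R,t=cam(n); c=np.atleast_2d(X)@R.T+t; p=c@K.T; return p[:,:2]/p[:,2:]
E
python3 - <<'E'
from h import *
for n in("top","side"):
    im,D=ctrl.get_image(n); np.savez(f"{n}0.npz",im=im,D=D); cv2.imwrite(f"pics/{n}0.png",im[...,::-1])
    K,R,t=cam(n); print(n,K[0,0],-R.T@t,R[2])
o=ctrl.get_obs();print(o["t"],o["tool_pos"],Ro.from_rotvec(o["tool_rot"]).as_matrix().round(3),o["opening"])
E
```

```text
top 449.78325538420586 [0.28488292 0.06977967 1.58102351] [ 1.61554218e-01 -2.02738783e-04 -9.86863817e-01]
side 515.8237303989252 [ 0.46628746 -1.19520026  1.23861809] [ 0.0393363   0.74005992 -0.67138958]
0.1 [0.22388605 0.58292552 0.23018064] [[-0.933  0.359 -0.001]
 [ 0.359  0.933 -0.002]
 [ 0.    -0.002 -1.   ]] 0.08536698517721665
```

View pics/top0.png

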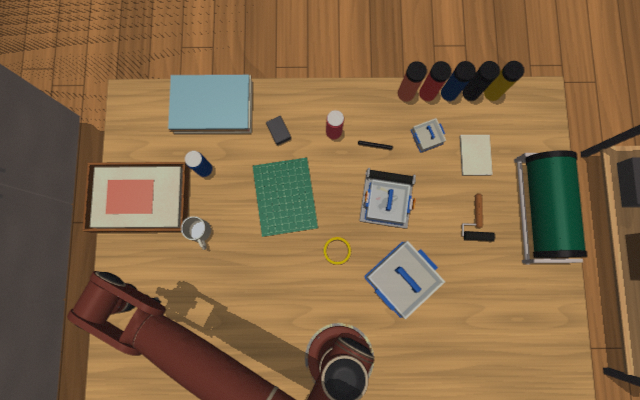

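View pics/side0.png

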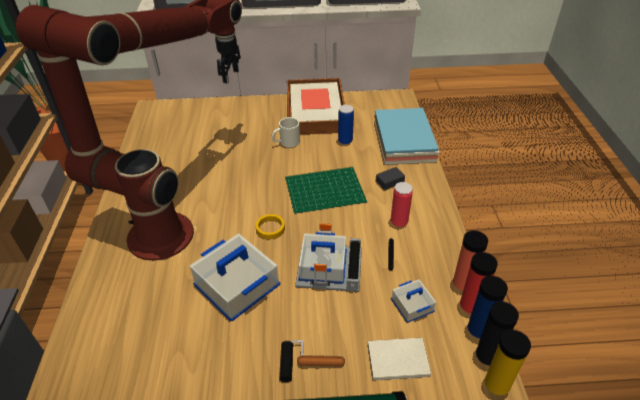

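The top view shows the tensioner with the mid-sized cover at about (388,200), its roller at (390,177). The mat is at (285,196), the mug at (193,229), the blue can at (199,164) and the pink can at (335,124). The larger cover at (405,280) and the small one at (428,135) are look-alikes.

```bash
python3 - <<'E'
from h import *
T=np.load("top0.npz");S=np.load("side0.npz")
for n,d,(x0,x1,y0,y1) in(("top",T,(350,430,160,240)),("side",S,(285,370,215,300))):
    im=d["im"];cv2.imwrite(f"pics/{n}c.png",cv2.resize(im[y0:y1,x0:x1,::-1],None,fx=6,fy=6,interpolation=cv2.INTER_CUBIC))
    hsv=cv2.cvtColor(im,cv2.COLOR_RGB2HSV);P=cloud(n,d["D"])
    W=np.zeros(im.shape[:2],bool);W[y0:y1,x0:x1]=1
    def rep(nm,m,zr):
        m=m&(d["D"]>0)&(P[...,2]>zr[0])&(P[...,2]<zr[1])
        p=P[m]
        if len(p)<4: print(n,nm,len(p));return
        r=cv2.minAreaRect((p[:,:2]*1000).astype(np.float32))
        print(n,nm,len(p),p.mean(0).round(4),"z",np.percentile(p[:,2],[5,50,95]).round(3),"rect",np.round(r[0],1),np.round(r[1],1),round(r[2],2))
    H,Sa,V=hsv[...,0],hsv[...,1],hsv[...,2]
    rep("mat",(H>60)&(H<90)&(Sa>80)&(np.arange(640)[None]<400)&(np.arange(640)[None]>240),(-.02,.02))
    rep("orange",W&(H>3)&(H<14)&(Sa>150)&(V>150),(.07,.14))
    o=W&(H>3)&(H<14)&(Sa>150)&(V>150)
    k,l,s,c=cv2.connectedComponentsWithStats(o.astype(np.uint8))
    for i in range(1,k):
        if s[i,4]>5: print("  orange comp",s[i],c[i].round(1)); rep("tab",l==i,(.05,.2))
    rep("blue hi",W&(H>100)&(H<122)&(Sa>130),(.10,.13))
    rep("blue trim",W&(H>100)&(H<122)&(Sa>130),(.05,.09))
    rep("roller",W&(V<60),(.03,.06))
E
```

```text
top mat 3708 [0.555  0.1861 0.0019] z [-0.004  0.002  0.008] rect [556.8 186.2] [257.9 196.5] 8.35
top orange 3
top blue hi 71 [ 0.5232 -0.1704  0.1085] z [0.102 0.109 0.115] rect [ 523.5 -170.6] [12.  64.9] 81.48
top blue trim 35 [ 0.5165 -0.1893  0.0753] z [0.07  0.075 0.081] rect [ 523.8 -171.1] [146.7  59.9] 79.77
top roller 354 [ 0.6147 -0.187   0.043 ] z [0.034 0.043 0.05 ] rect [ 616.5 -186.4] [159.4  29.5] 80.98
side mat 2543 [0.5536 0.181  0.0056] z [0.    0.006 0.011] rect [554.8 185.2] [255.7 201.7] 8.28
side orange 36 [ 0.5216 -0.1762  0.1077] z [0.104 0.107 0.112] rect [ 523.3 -171.6] [164.6  31.7] 80.52
  orange comp [320 224  11   2  17] [325.2 224.5]
side tab 17 [ 0.5373 -0.094   0.1083] z [0.105 0.108 0.112] rect [536.9 -93.9] [ 6.  30.5] 82.95
  orange comp [314 264  12   2  19] [318.6 264.6]
side tab 19 [ 0.5076 -0.2498  0.1073] z [0.104 0.107 0.111] rect [ 510.2 -250. ] [ 5.6 31.7] 80.28
side blue hi 105 [ 0.5253 -0.1747  0.1091] z [0.101 0.11  0.115] rect [ 525.4 -173.1] [14.7 65.4] 82.23
side blue trim 39 [ 0.5214 -0.1819  0.0795] z [0.074 0.078 0.086] rect [ 523.7 -172. ] [148.1  63. ] 82.83
side roller 355 [ 0.6165 -0.1867  0.0461] z [0.039 0.047 0.051] rect [ 616.2 -187.3] [153.   28.8] 80.65
```

View pics/topc.png

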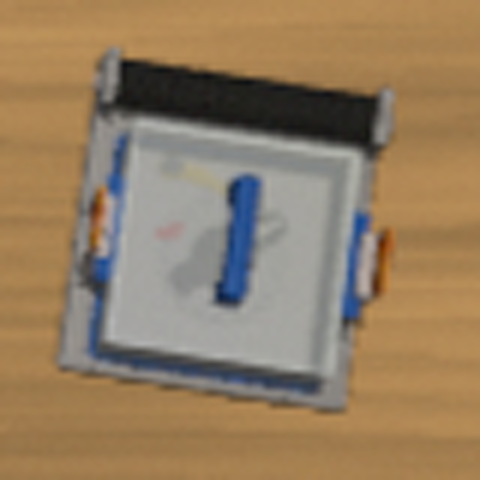

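View pics/sidec.png

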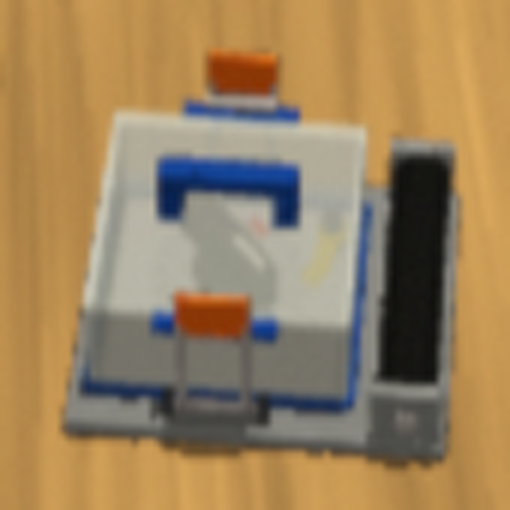

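The tensioner is at about (0.5238, -0.1712) with yaw -9.5°. The mat is at (0.556, 0.186) with yaw +8.35°. These match the given sizes: tab spacing, roller offset and mat size. First I'll align the tool yaw and travel to above the left tab.

Request:
jog_arm:
  steps:
    - {"delta_rot": [0, 0, -5.75], "linear": [0, 0, 0], "grip": 0.0}
    - {"delta_rot": [0, 0, -5.75], "linear": [0, 0, 0], "grip": 0.0}
    - {"delta_rot": [0, 0, 0], "linear": [-0.021, -0.0328, 0], "grip": 0.0}
    - {"delta_rot": [0, 0, 0], "linear": [-0.021, -0.0328, 0], "grip": 0.0}
    - {"delta_rot": [0, 0, 0], "linear": [-0.021, -0.0328, 0], "grip": 0.0}
    - {"delta_rot": [0, 0, 0], "linear": [-0.021, -0.0328, 0], "grip": 0.0}
    - {"delta_rot": [0, 0, 0], "linear": [-0.021, -0.0328, 0], "grip": 0.0}
    - {"delta_rot": [0, 0, 0], "linear": [-0.021, -0.0328, 0], "grip": 0.0}
    - {"delta_rot": [0, 0, 0], "linear": [-0.021, -0.0328, 0], "grip": 0.0}
    - {"delta_rot": [0, 0, 0], "linear": [-0.021, -0.0328, 0], "grip": 0.0}

```text
t: 1.1
tool_pos: [0.3465, 0.2953, 0.2308]
tool_rot: [-0.26, -3.13, 0.001]
contact_force: [0.6, -0.1, -0.3]
opening: 0.0004
grip_force: 0.0
```

Request:
jog_arm:
  steps:
    - {"delta_rot": [0, 0, 0], "linear": [-0.021, -0.0328, 0], "grip": 0.0}
    - {"delta_rot": [0, 0, 0], "linear": [-0.021, -0.0328, 0], "grip": 0.0}
    - {"delta_rot": [0, 0, 0], "linear": [-0.021, -0.0328, 0], "grip": 0.0}
    - {"delta_rot": [0, 0, 0], "linear": [-0.021, -0.0328, 0], "grip": 0.0}
    - {"delta_rot": [0, 0, 0], "linear": [-0.021, -0.0328, 0], "grip": 0.0}
    - {"delta_rot": [0, 0, 0], "linear": [-0.021, -0.0328, 0], "grip": 0.0}
    - {"delta_rot": [0, 0, 0], "linear": [-0.021, -0.0328, 0], "grip": 0.0}
    - {"delta_rot": [0, 0, 0], "linear": [-0.021, -0.0328, 0], "grip": 0.0}
    - {"delta_rot": [0, 0, 0], "linear": [-0.021, -0.0328, 0], "grip": 0.0}
    - {"delta_rot": [0, 0, 0], "linear": [0, 0, 0], "grip": 0.0}

```text
t: 2.1
tool_pos: [0.4847, -0.0289, 0.2307]
tool_rot: [-0.269, -3.129, 0.002]
contact_force: [-0.4, -0.9, 0.4]
opening: -0.0002
grip_force: 0.0
```

```bash
cat >> h.py <<'E'
O=np.array([.5238,-.1712]);YAW=np.radians(-9.5)
def st():
    o=ctrl.get_obs();p=np.array(o["tool_pos"]);d=p[:2]-O;c,s=np.cos(YAW),np.sin(YAW)
    M=Ro.from_rotvec(o["tool_rot"]).as_matrix()
    print("t",o["t"],"pos",p.round(4),"tens xy mm",np.round([1e3*(c*d[0]+s*d[1]),1e3*(-s*d[0]+c*d[1])],1),"tooly deg",round(np.degrees(np.arctan2(M[1,1],M[0,1])),2),"tz",M[:,2].round(3),"F",np.round(o["contact_force"],1),"open",round(o["opening"],4),"q",np.round(o["q"],2))
    return o
E
python3 -c "
from h import *;st()"
```

```text
t 2.1 pos [ 0.4847 -0.0289  0.2307] tens xy mm [-62.  133.9] tooly deg 80.19 tz [-0.001 -0.001 -1.   ] F [-0.4 -0.9  0.4] open -0.0002 q [-0.21 -0.29  1.93 -0.    1.5  -1.61]
```

Request:
jog_arm:
  steps:
    - {"delta_rot": [0, 0, -0.3], "linear": [-0.02, -0.031, 0], "grip": 0.0}
    - {"delta_rot": [0, 0, 0], "linear": [-0.021, -0.031, 0], "grip": 0.0}
    - {"delta_rot": [0, 0, 0], "linear": [-0.021, -0.032, 0], "grip": 0.0}
    - {"delta_rot": [0, 0, 0], "linear": [0, 0, 0.03], "grip": 0.0}
    - {"delta_rot": [0, 0, 0], "linear": [0, 0, 0.03], "grip": 0.0}
    - {"delta_rot": [0, 0, 0], "linear": [0, 0, 0.03], "grip": 0.0}
    - {"delta_rot": [0, 0, 0], "linear": [0, 0, 0.03], "grip": 0.0}
    - {"delta_rot": [0, 0, 0], "linear": [0, 0, 0.02], "grip": 0.0}
    - {"delta_rot": [0, 0, 0], "linear": [0, 0, 0], "grip": 0.0}

```text
t: 3.0
tool_pos: [0.5269, -0.1264, 0.0871]
tool_rot: [-0.251, -3.124, -0.004]
contact_force: [0.6, -0.5, 0.0]
opening: 0.0003
grip_force: 0.0
```

```bash
python3 -c "
from h import *;st()"
```

```text
t 3.0 pos [ 0.5269 -0.1264  0.0871] tens xy mm [-4.3 44.7] tooly deg 80.82 tz [-0.008  0.003 -1.   ] F [ 0.6 -0.5  0. ] open 0.0003 q [-0.37 -0.    1.92  0.    1.23 -1.78]
```

Now push outward (+y of tool) 65 mm, come back, rise, cross to the right side, and push the other clip.

Request:
jog_arm:
  steps:
    - {"delta_rot": [0, 0, 0], "linear": [-0.004, 0.012, 0], "grip": 0.0}
    - {"delta_rot": [0, 0, 0], "linear": [0, 0.012, 0], "grip": 0.0}
    - {"delta_rot": [0, 0, 0], "linear": [0, 0.012, 0], "grip": 0.0}
    - {"delta_rot": [0, 0, 0], "linear": [0, 0.012, 0], "grip": 0.0}
    - {"delta_rot": [0, 0, 0], "linear": [0, 0.012, 0], "grip": 0.0}
    - {"delta_rot": [0, 0, 0], "linear": [0, 0, 0], "grip": 0.0}

```text
t: 3.6
tool_pos: [0.5439, -0.068, 0.0917]
tool_rot: [0.249, 3.131, 0.001]
contact_force: [-0.5, 0.3, -0.3]
opening: 0.0001
grip_force: 0.0
```

Request:
jog_arm:
  steps:
    - {"delta_rot": [0, 0, 0], "linear": [0, 0, -0.035], "grip": 0.0}
    - {"delta_rot": [0, 0, 0], "linear": [0, -0.02, -0.035], "grip": 0.0}
    - {"delta_rot": [0, 0, 0], "linear": [0, -0.04, 0], "grip": 0.0}
    - {"delta_rot": [0, 0, 0], "linear": [0, -0.04, 0], "grip": 0.0}
    - {"delta_rot": [0, 0, 0], "linear": [0, -0.04, 0], "grip": 0.0}
    - {"delta_rot": [0, 0, 0], "linear": [0, 0, 0], "grip": 0.0}

```text
t: 4.2
tool_pos: [0.5204, -0.2119, 0.1617]
tool_rot: [0.26, 3.13, -0.003]
contact_force: [0.6, 0.1, 0.4]
opening: 0.0001
grip_force: 0.0
```

```bash
python3 -c "
from h import *;st()
im,D=ctrl.get_image('side');cv2.imwrite('pics/s1.png',cv2.resize(im[200:310,270:390,::-1],None,fx=5,fy=5))"
```

```text
t 4.2 pos [ 0.5204 -0.2119  0.1617] tens xy mm [  3.4 -40.7] tooly deg 80.5 tz [ 0.    -0.002 -1.   ] F [0.6 0.1 0.4] open 0.0001 q [-0.52 -0.04  1.83 -0.    1.36 -1.92]
```

View pics/s1.png

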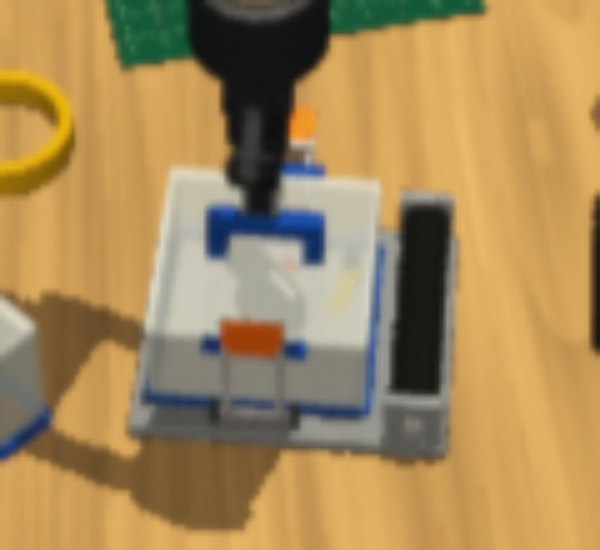

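The left tab shows at crop (302,125), i.e. pixel (330,225), partly hidden. I'll check by projection whether that is open.

```bash
cat >> h.py <<'E'
def tw(x,y,z):
    c,s=np.cos(YAW),np.sin(YAW);return np.array([O[0]+c*x-s*y,O[1]+s*x+c*y,z])
E
python3 -c "
from h import *
for s in(1,-1):
  for a in(0,.3,.6,.9,1.2):
    r=np.array([9,81]);y=69+r[0]*np.cos(a)+r[1]*np.sin(a);z=13+r[1]*np.cos(a)-r[0]*np.sin(a)
    print(s,a,y,z,proj('side',tw(0,s*y/1e3,z/1e3)),proj('top',tw(0,s*y/1e3,z/1e3)))
im,D=ctrl.get_image('top');h=cv2.cvtColor(im,cv2.COLOR_RGB2HSV)
o=((h[...,0]>3)&(h[...,0]<16)&(h[...,1]>150)&(h[...,2]>130)).astype(np.uint8)
k,l,s,c=cv2.connectedComponentsWithStats(o[150:250,330:440])
print([(c[i]+[330,150],s[i,4]) for i in range(1,k) if s[i,4]>5])
"
```

```text
1 0 78.0 94.0 [[325.00489991 227.80178248]] [[365.95432312 196.48050051]]
1 0.3 101.53516514169895 87.72257375922203 [[325.73859759 223.77501515]] [[358.83675238 195.7083818 ]]
1 0.6 122.16406087918497 74.77040254712863 [[326.37577747 221.99442899]] [[352.48200595 195.41204871]]
1 0.9 138.04396939426215 56.30046524327646 [[326.8633433  222.52539475]] [[347.5022091  195.60900669]]
1 1.2 147.75638575363539 33.96262633890552 [[327.16564167 225.22564599]] [[344.32838555 196.26326589]]
-1 0 78.0 94.0 [[319.7788983  267.11518143]] [[412.15571503 203.72305141]]
-1 0.3 101.53516514169895 87.72257375922203 [[318.94979063 274.99794477]] [[418.73130148 205.09870144]]
-1 0.6 122.16406087918497 74.77040254712863 [[318.25012055 283.67938579]] [[423.93893153 206.61810175]]
-1 0.9 138.04396939426215 56.30046524327646 [[317.75417185 292.26910366]] [[427.29022175 208.12620209]]
-1 1.2 147.75638575363539 33.96262633890552 [[317.51301707 299.87769355]] [[428.52256451 209.47747407]]
[(array([343.98666667, 195.86666667]), np.int32(75))]
```

The top view puts the left tab at (344,196), which matches 1.2 rad, so the left clip is open. Now the right one.

Request:
jog_arm:
  steps:
    - {"delta_rot": [0, 0, 0], "linear": [0.003, 0, 0.03], "grip": 0.0}
    - {"delta_rot": [0, 0, 0], "linear": [0, -0.002, 0.03], "grip": 0.0}
    - {"delta_rot": [0, 0, 0], "linear": [0, 0, 0.013], "grip": 0.0}
    - {"delta_rot": [0, 0, 0], "linear": [0, -0.012, 0], "grip": 0.0}
    - {"delta_rot": [0, 0, 0], "linear": [0, -0.012, 0], "grip": 0.0}
    - {"delta_rot": [0, 0, 0], "linear": [0, -0.012, 0], "grip": 0.0}
    - {"delta_rot": [0, 0, 0], "linear": [0, -0.012, 0], "grip": 0.0}
    - {"delta_rot": [0, 0, 0], "linear": [0, -0.012, 0], "grip": 0.0}
    - {"delta_rot": [0, 0, 0], "linear": [0, 0, 0], "grip": 0.0}

```text
t: 5.2
tool_pos: [0.5083, -0.2709, 0.0891]
tool_rot: [0.256, 3.13, -0.002]
contact_force: [0.5, -1.4, 0.7]
opening: -0.0
grip_force: 0.0
```

Request:
jog_arm:
  steps:
    - {"delta_rot": [0, 0, 0], "linear": [0, 0, -0.035], "grip": 0.0854}
    - {"delta_rot": [0, 0, 0], "linear": [0, 0.02, -0.035], "grip": 0.0854}
    - {"delta_rot": [0, 0, 0], "linear": [0, 0.04, 0], "grip": 0.0854}
    - {"delta_rot": [0, 0, 0], "linear": [0, 0.04, 0], "grip": 0.0854}
    - {"delta_rot": [0, 0, 0], "linear": [0, 0, 0], "grip": 0.0854}
    - {"delta_rot": [0, 0, 0], "linear": [0, 0, 0], "grip": 0.0854}

```text
t: 5.8
tool_pos: [0.5243, -0.1695, 0.1585]
tool_rot: [0.25, 3.131, -0.001]
contact_force: [-0.5, 0.3, 0.8]
opening: 0.0849
grip_force: 0.0
```

```bash
python3 -c "
from h import *;st()
for n in('side','top'):
  im,D=ctrl.get_image(n);h=cv2.cvtColor(im,cv2.COLOR_RGB2HSV)
  o=((h[...,0]>3)&(h[...,0]<16)&(h[...,1]>150)&(h[...,2]>130)).astype(np.uint8)
  o[:150]=0;o[320:]=0;o[:,:290]=0;o[:,440:]=0
  k,l,s,c=cv2.connectedComponentsWithStats(o)
  print(n,[(c[i],s[i,4]) for i in range(1,k) if s[i,4]>10])
"
```

```text
t 5.8 pos [ 0.5243 -0.1695  0.1585] tens xy mm [0.2 1.8] tooly deg 80.89 tz [ 0.    -0.001 -1.   ] F [-0.5  0.3  0.8] open 0.0849 q [-0.45 -0.07  1.86 -0.    1.35 -1.86]
side [(array([391.17391304, 209.65217391]), np.int32(23)), (array([409.5, 209.5]), np.int32(12)), (array([405.78571429, 222.71428571]), np.int32(14)), (array([317.75      , 300.79761905]), np.int32(84))]
top [(array([343.92105263, 195.97368421]), np.int32(76)), (array([429.5375, 209.1125]), np.int32(80))]
```

Both clips are fully open. Now descend onto the handle and grip it.

Request:
jog_arm:
  newtons: 50
  steps:
    - {"delta_rot": [0, 0, 0], "linear": [0, -0.002, 0.025], "grip": 0.0854}
    - {"delta_rot": [0, 0, 0], "linear": [0, 0, 0.025], "grip": 0.0854}
    - {"delta_rot": [0, 0, 0], "linear": [0, 0, 0.015], "grip": 0.0854}
    - {"delta_rot": [0, 0, 0], "linear": [0, 0, 0.01], "grip": 0.0854}
    - {"delta_rot": [0, 0, 0], "linear": [0, 0, 0], "grip": 0.0}
    - {"delta_rot": [0, 0, 0], "linear": [0, 0, 0], "grip": 0.0}
    - {"delta_rot": [0, 0, 0], "linear": [0, 0, 0], "grip": 0.0}
    - {"delta_rot": [0, 0, 0], "linear": [0, 0, 0], "grip": 0.0}
    - {"delta_rot": [0, 0, 0], "linear": [0, 0, 0], "grip": 0.0}

```text
t: 6.8
tool_pos: [0.5246, -0.172, 0.0844]
tool_rot: [0.252, 3.13, -0.0]
contact_force: [-2.4, -0.5, 5.4]
opening: 0.0131
grip_force: 50.4
```

```bash
python3 -c "
from h import *;print(st()['grip_force'])"
```

```text
t 6.8 pos [ 0.5246 -0.172   0.0844] tens xy mm [ 0.9 -0.7] tooly deg 80.79 tz [ 0.002 -0.    -1.   ] F [-2.4 -0.5  5.4] open 0.0131 q [-0.45  0.02  1.91  0.    1.22 -1.86]
50.3625762462616
```

Gripped (13 mm opening, 50 N). Lift it straight up.

Request:
jog_arm:
  steps:
    - {"delta_rot": [0, 0, 0], "linear": [0, 0, -0.008], "grip": 0.0}
    - {"delta_rot": [0, 0, 0], "linear": [0, 0, -0.012], "grip": 0.0}
    - {"delta_rot": [0, 0, 0], "linear": [0, 0, -0.015], "grip": 0.0}
    - {"delta_rot": [0, 0, 0], "linear": [0, 0, -0.015], "grip": 0.0}
    - {"delta_rot": [0, 0, 0], "linear": [0, 0, -0.015], "grip": 0.0}
    - {"delta_rot": [0, 0, 0], "linear": [0, 0, -0.015], "grip": 0.0}
    - {"delta_rot": [0, 0, 0], "linear": [0, 0, -0.015], "grip": 0.0}
    - {"delta_rot": [0, 0, 0], "linear": [0, 0, -0.01], "grip": 0.0}
    - {"delta_rot": [0, 0, 0], "linear": [0, 0, 0], "grip": 0.0}

```text
t: 7.7
tool_pos: [0.5251, -0.1725, 0.1908]
tool_rot: [0.252, 3.128, -0.002]
contact_force: [0.6, -0.8, -4.2]
opening: 0.0133
grip_force: 48.9
```

```bash
python3 -c "
from h import *;print(st()['grip_force'])
im,D=ctrl.get_image('side');cv2.imwrite('pics/s2.png',cv2.resize(im[150:310,250:410,::-1],None,fx=3.5,fy=3.5))"
```

```text
t 7.7 pos [ 0.5251 -0.1725  0.1908] tens xy mm [ 1.4 -1. ] tooly deg 80.79 tz [ 0.004 -0.002 -1.   ] F [ 0.6 -0.8 -4.2] open 0.0133 q [-0.45 -0.09  1.83 -0.    1.41 -1.86]
48.935794830322266
```

View pics/s2.png

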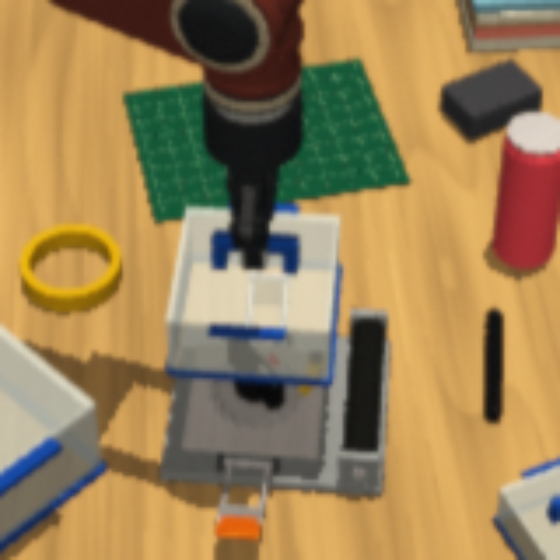

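The cover is up and level (blue bottom edge at crop y≈375), with the wheel exposed below it. Carry it to the mat.

Request:
jog_arm:
  steps:
    - {"delta_rot": [0, 0, 0], "linear": [0.0027, 0.02, 0], "grip": 0.0}
    - {"delta_rot": [0, 0, 0], "linear": [0.0027, 0.04, 0], "grip": 0.0}
    - {"delta_rot": [0, 0, 0], "linear": [0.0027, 0.044, 0], "grip": 0.0}
    - {"delta_rot": [0, 0, 0], "linear": [0.0027, 0.045, 0], "grip": 0.0}
    - {"delta_rot": [0, 0, 0], "linear": [0.0027, 0.045, 0], "grip": 0.0}
    - {"delta_rot": [0, 0, 0], "linear": [0.0027, 0.045, 0], "grip": 0.0}
    - {"delta_rot": [0, 0, 0], "linear": [0.0027, 0.045, 0], "grip": 0.0}
    - {"delta_rot": [0, 0, 0], "linear": [0.0027, 0.044, 0], "grip": 0.0}
    - {"delta_rot": [0, 0, 0], "linear": [0.0027, 0.03, 0], "grip": 0.0}
    - {"delta_rot": [0, 0, 0], "linear": [0, 0, 0], "grip": 0.0}

```text
t: 8.75
tool_pos: [0.5563, 0.1888, 0.1868]
tool_rot: [-0.245, -3.129, -0.001]
contact_force: [0.3, -1.0, -4.0]
opening: 0.0132
grip_force: 49.4
```

Request:
jog_arm:
  steps:
    - {"delta_rot": [0, 0, 0], "linear": [0, 0, 0.02], "grip": 0.0}
    - {"delta_rot": [0, 0, 0], "linear": [0, 0, 0.025], "grip": 0.0}
    - {"delta_rot": [0, 0, 0], "linear": [0, 0, 0.02], "grip": 0.0}
    - {"delta_rot": [0, 0, 0], "linear": [0, 0, 0.015], "grip": 0.0}
    - {"delta_rot": [0, 0, 0], "linear": [0, 0, 0.01], "grip": 0.0}
    - {"delta_rot": [0, 0, 0], "linear": [0, 0, 0.005], "grip": 0.0}
    - {"delta_rot": [0, 0, 0], "linear": [0, 0, 0], "grip": 0.0}

```text
t: 9.45
tool_pos: [0.5572, 0.1851, 0.0929]
tool_rot: [-0.253, -3.131, 0.0]
contact_force: [0.3, -1.1, -3.8]
opening: 0.0134
grip_force: 49.4
```

```bash
python3 -c "
from h import *;print(st()['grip_force'])
o=ctrl.get_obs();d=np.array(o['tool_pos'])[:2]-[.556,.186];a=np.radians(8.35);print('mat xy',d@np.array([[np.cos(a),-np.sin(a)],[np.sin(a),np.cos(a)]]))"
```

```text
t 9.45 pos [0.5572 0.1851 0.0929] tens xy mm [-25.9 356.9] tooly deg 80.77 tz [-0.001 -0.    -1.   ] F [ 0.3 -1.1 -3.8] open 0.0134 q [ 0.19  0.09  1.82 -0.    1.24 -1.22]
49.37215805053711
mat xy [ 0.001011   -0.00108453]
```

Request:
jog_arm:
  steps:
    - {"delta_rot": [0, 0, 0], "linear": [0, 0, 0.005], "grip": 0.0}
    - {"delta_rot": [0, 0, 0], "linear": [0, 0, 0.005], "grip": 0.0}
    - {"delta_rot": [0, 0, 0], "linear": [0, 0, 0.003], "grip": 0.0}
    - {"delta_rot": [0, 0, 0], "linear": [0, 0, 0.002], "grip": 0.0}
    - {"delta_rot": [0, 0, 0], "linear": [0, 0, 0.002], "grip": 0.0}
    - {"delta_rot": [0, 0, 0], "linear": [0, 0, 0], "grip": 0.0}

```text
t: 10.05
tool_pos: [0.5571, 0.1853, 0.076]
tool_rot: [-0.252, -3.131, 0.0]
contact_force: [0.2, 0.7, -3.9]
opening: 0.0134
grip_force: 49.4
```

Request:
jog_arm:
  steps:
    - {"delta_rot": [0, 0, 0], "linear": [0, 0, 0.001], "grip": 0.0}
    - {"delta_rot": [0, 0, 0], "linear": [0, 0, 0.001], "grip": 0.0}
    - {"delta_rot": [0, 0, 0], "linear": [0, 0, 0], "grip": 0.0}

```text
t: 10.35
tool_pos: [0.5576, 0.1854, 0.0754]
tool_rot: [0.252, 3.131, 0.0]
contact_force: [-3.6, -0.8, 3.2]
opening: 0.0131
grip_force: 50.4
```

Contact: the wrist force went from -4 to +3 N. Release and rise.

Request:
jog_arm:
  newtons: 20
  steps:
    - {"delta_rot": [0, 0, 0], "linear": [0, 0, 0], "grip": 0.013}
    - {"delta_rot": [0, 0, 0], "linear": [0, 0, 0], "grip": 0.03}
    - {"delta_rot": [0, 0, 0], "linear": [0, 0, 0], "grip": 0.06}
    - {"delta_rot": [0, 0, 0], "linear": [0, 0, 0], "grip": 0.06}
    - {"delta_rot": [0, 0, 0], "linear": [0, 0, 0], "grip": 0.06}
    - {"delta_rot": [0, 0, 0], "linear": [0, 0, -0.02], "grip": 0.06}
    - {"delta_rot": [0, 0, 0], "linear": [0, 0, -0.04], "grip": 0.06}
    - {"delta_rot": [0, 0, 0], "linear": [0, 0, -0.04], "grip": 0.06}
    - {"delta_rot": [0, 0, 0], "linear": [0, 0, 0], "grip": 0.06}

```text
t: 11.25
tool_pos: [0.5614, 0.1862, 0.1821]
tool_rot: [0.251, 3.119, 0.006]
contact_force: [0.6, 0.3, 0.6]
opening: 0.06
grip_force: 0.0
```

```bash
python3 - <<'E'
from h import *
st()
for n,(x0,x1,y0,y1) in(("top",(250,430,140,260)),("side",(270,390,210,310))):
    im,D=ctrl.get_image(n);np.savez(n+"1.npz",im=im,D=D)
    cv2.imwrite(f"pics/{n}3.png",cv2.resize(im[y0:y1,x0:x1,::-1],None,fx=4.4,fy=4.4,interpolation=cv2.INTER_CUBIC))
    hsv=cv2.cvtColor(im,cv2.COLOR_RGB2HSV);H,S,V=[hsv[...,i].astype(int) for i in range(3)]
    P=cloud(n,D);c,s=np.cos(YAW),np.sin(YAW)
    d=P[...,:2]-O;X=c*d[...,0]+s*d[...,1];Y=-s*d[...,0]+c*d[...,1]
    reg=(np.hypot(X,Y)<.055)&(P[...,2]>.02)
    for nm,m in(("red",reg&((H<6)|(H>174))&(S>130)),("yellow",reg&(H>18)&(H<35)&(S>120)),("knob",reg&(V<60)&(P[...,2]>.055))):
        q=cast(n,np.argwhere(m)[:,::-1],.066 if nm=="knob" else .032) if m.any() else None
        if q is None: print(n,nm,0);continue
        e=q[:,:2]-O;x=c*e[:,0]+s*e[:,1];y=-s*e[:,0]+c*e[:,1]
        print(n,nm,len(q),1e3*x.mean().round(4),1e3*y.mean().round(4),"ang",np.degrees(np.arctan2(y.mean(),x.mean())).round(1),"r",1e3*np.hypot(x,y).max().round(4),"z",np.median(P[m][:,2]).round(3),cv2.minAreaRect((1e3*np.c_[x,y]).astype(np.float32)))
    b=(H>100)&(H<122)&(S>130)&(P[...,1]>.05)&(P[...,1]<.3)&(P[...,0]>.4)&(P[...,0]<.7)&(D>0)
    for z0,z1 in((.06,.08),(.085,.11)):
        p=P[b&(P[...,2]>z0)&(P[...,2]<z1)];print(n,"cover",len(p),p.mean(0).round(4) if len(p) else 0,np.percentile(p[:,2],[10,90]) if len(p) else 0)
E
```

```text
t 11.25 pos [0.5614 0.1862 0.1821] tens xy mm [-21.9 358.7] tooly deg 80.79 tz [ 0.013  0.003 -1.   ] F [0.6 0.3 0.6] open 0.06 q [ 0.19  0.    1.75  0.    1.38 -1.22]
top red 5 13.4 31.5 ang 67.0 r 39.4 z 0.028 ((12.77961254119873, 31.901630401611328), (3.331584930419922, 11.127687454223633), 27.61248207092285)
top yellow 15 44.8 13.0 ang 16.1 r 53.900000000000006 z 0.029 ((45.41875076293945, 12.825299263000488), (29.69455337524414, 7.528454303741455), 75.29708099365234)
top knob 68 -6.0 5.1000000000000005 ang 139.4 r 34.0 z 0.065 ((-1.7673234939575195, 0.8153648376464844), (16.024154663085938, 64.13176727294922), 42.610252380371094)
top cover 55 [0.5567 0.1625 0.0663] [0.0627331  0.06971508]
top cover 30 [0.5513 0.1854 0.1011] [0.09760785 0.10459407]
side red 4 11.700000000000001 32.9 ang 70.4 r 37.400000000000006 z 0.033 ((11.693431854248047, 32.90858840942383), (3.0918102264404297, 4.0799150466918945), 5.254875183105469)
side yellow 23 44.5 12.4 ang 15.6 r 55.800000000000004 z 0.034 ((45.74869918823242, 14.017426490783691), (29.561452865600586, 11.325786590576172), 73.7408676147461)
side knob 86 -2.6 -4.3 ang -120.6 r 42.2 z 0.066 ((-1.2327146530151367, -5.221858978271484), (17.47469139099121, 76.44776153564453), 36.68630599975586)
side cover 45 [0.5527 0.1419 0.0704] [0.06446821 0.07592945]
side cover 70 [0.5573 0.1807 0.0987] [0.08985172 0.10541659]
```

View pics/top3.png

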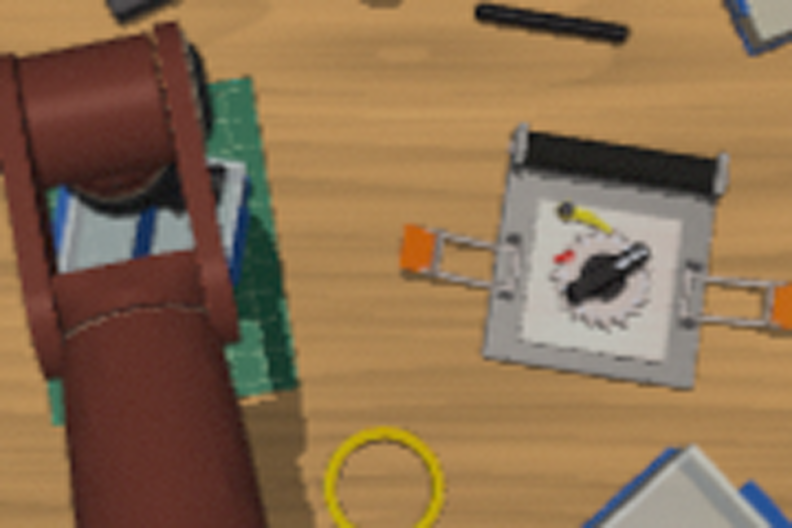

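View pics/side3.png

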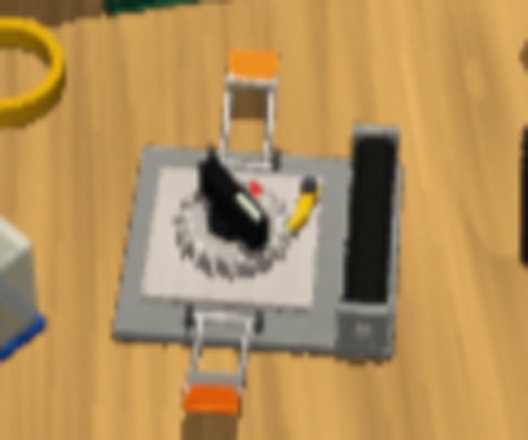

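The cover is upright and released on the mat, with its handle at 0.101 m as expected. Two cues say how far to wind:
- **Red tooth:** it sits at about +69° in the tensioner frame (top-crop (565,257)).
- **Knob stripe:** it points to about -47°, so the wheel reads about 0.85 against 0.894 for 4 clicks short.

Both give 4 clicks. Next, move over the knob.

Request:
jog_arm:
  steps:
    - {"delta_rot": [0, 0, 0], "linear": [-0.0022, -0.025, 0], "grip": 0.06}
    - {"delta_rot": [0, 0, 0], "linear": [-0.0022, -0.042, 0], "grip": 0.06}
    - {"delta_rot": [0, 0, 0], "linear": [-0.0022, -0.042, 0], "grip": 0.06}
    - {"delta_rot": [0, 0, 0], "linear": [-0.0022, -0.042, 0], "grip": 0.06}
    - {"delta_rot": [0, 0, 0], "linear": [-0.0022, -0.042, 0], "grip": 0.06}
    - {"delta_rot": [0, 0, 0], "linear": [-0.0022, -0.042, 0], "grip": 0.06}
    - {"delta_rot": [0, 0, 0], "linear": [-0.0022, -0.042, 0], "grip": 0.06}
    - {"delta_rot": [0, 0, 0], "linear": [-0.0022, -0.042, 0], "grip": 0.06}
    - {"delta_rot": [0, 0, 0], "linear": [-0.0022, -0.04, 0], "grip": 0.06}
    - {"delta_rot": [0, 0, 0], "linear": [0, 0, 0], "grip": 0.06}

```text
t: 12.35
tool_pos: [0.5177, -0.1756, 0.1721]
tool_rot: [-0.261, -3.128, 0.0]
contact_force: [0.9, 0.2, -0.5]
opening: 0.0602
grip_force: 0.0
```

Request:
jog_arm:
  steps:
    - {"delta_rot": [0, 0, 7.4], "linear": [0, 0, 0], "grip": 0.06}
    - {"delta_rot": [0, 0, 7.4], "linear": [0, 0, 0], "grip": 0.06}
    - {"delta_rot": [0, 0, 7.4], "linear": [0, 0, 0], "grip": 0.06}
    - {"delta_rot": [0, 0, 7.4], "linear": [0, 0, 0], "grip": 0.06}
    - {"delta_rot": [0, 0, 7.4], "linear": [0, 0, 0], "grip": 0.06}
    - {"delta_rot": [0, 0, 7.4], "linear": [0, 0, 0], "grip": 0.06}
    - {"delta_rot": [0, 0, 7.1], "linear": [0, 0, 0], "grip": 0.06}
    - {"delta_rot": [0, 0, 0], "linear": [0, 0, 0], "grip": 0.06}

```text
t: 13.15
tool_pos: [0.5186, -0.171, 0.1724]
tool_rot: [-1.585, -2.709, -0.0]
contact_force: [0.5, 0.2, -0.3]
opening: 0.06
grip_force: 0.0
```

```bash
python3 -c "
from h import *;st()"
```

```text
t 13.15 pos [ 0.5186 -0.171   0.1724] tens xy mm [-5.2 -0.6] tooly deg 29.34 tz [-0.003  0.002 -1.   ] F [ 0.5  0.2 -0.3] open 0.06 q [-0.45 -0.09  1.85  0.    1.38 -0.97]
```

Request:
jog_arm:
  newtons: 60
  steps:
    - {"delta_rot": [0, 0, 0], "linear": [-0.0025, 0.0045, 0.03], "grip": 0.06}
    - {"delta_rot": [0, 0, 0], "linear": [0, 0, 0.035], "grip": 0.06}
    - {"delta_rot": [0, 0, 0], "linear": [0, 0, 0.03], "grip": 0.06}
    - {"delta_rot": [0, 0, 0], "linear": [0, 0, 0.02], "grip": 0.06}
    - {"delta_rot": [0, 0, 0], "linear": [0, 0, 0.012], "grip": 0.06}
    - {"delta_rot": [0, 0, 0], "linear": [0, 0, 0], "grip": 0.06}
    - {"delta_rot": [0, 0, 0], "linear": [0, 0, 0], "grip": 0.06}

```text
t: 13.85
tool_pos: [0.5249, -0.1721, 0.0478]
tool_rot: [1.586, 2.711, 0.0]
contact_force: [0.1, 0.4, 0.2]
opening: 0.0599
grip_force: 0.0
```

```bash
python3 -c "
from h import *;st()"
```

```text
t 13.85 pos [ 0.5249 -0.1721  0.0478] tens xy mm [ 1.2 -0.7] tooly deg 29.35 tz [ 0.001 -0.    -1.   ] F [0.1 0.4 0.2] open 0.0599 q [-0.45  0.07  1.92  0.    1.15 -0.96]
```

Request:
jog_arm:
  steps:
    - {"delta_rot": [0, 0, 0], "linear": [0, 0, 0.003], "grip": 0.03}
    - {"delta_rot": [0, 0, 0], "linear": [0, 0, 0], "grip": 0.02}
    - {"delta_rot": [0, 0, 0], "linear": [0, 0, 0], "grip": 0.0}
    - {"delta_rot": [0, 0, 0], "linear": [0, 0, 0], "grip": 0.0}
    - {"delta_rot": [0, 0, 0], "linear": [0, 0, 0], "grip": 0.0}
    - {"delta_rot": [0, 0, 0], "linear": [0, 0, 0], "grip": 0.0}

```text
t: 14.45
tool_pos: [0.5248, -0.1726, 0.0454]
tool_rot: [1.587, 2.71, -0.001]
contact_force: [-2.2, 0.4, 6.0]
opening: 0.0146
grip_force: 59.5
```

```bash
python3 -c "
from h import *;o=st();print(o['grip_force'],o['wrist_torque'])"
```

```text
t 14.45 pos [ 0.5248 -0.1726  0.0454] tens xy mm [ 1.2 -1.2] tooly deg 29.29 tz [ 0.    -0.001 -1.   ] F [-2.2  0.4  6. ] open 0.0146 q [-0.45  0.07  1.92 -0.    1.15 -0.96]
59.4571852684021 [ 0.0155968   0.49297085 -0.01446386]
```

Request:
jog_arm:
  steps:
    - {"delta_rot": [0, 0, 4], "linear": [0, 0, 0], "grip": 0.0}
    - {"delta_rot": [0, 0, 6], "linear": [0, 0, 0], "grip": 0.0}
    - {"delta_rot": [0, 0, 6], "linear": [0, 0, 0], "grip": 0.0}
    - {"delta_rot": [0, 0, 6], "linear": [0, 0, 0], "grip": 0.0}
    - {"delta_rot": [0, 0, 6], "linear": [0, 0, 0], "grip": 0.0}
    - {"delta_rot": [0, 0, 6], "linear": [0, 0, 0], "grip": 0.0}
    - {"delta_rot": [0, 0, 6], "linear": [0, 0, 0], "grip": 0.0}
    - {"delta_rot": [0, 0, 6], "linear": [0, 0, 0], "grip": 0.0}
    - {"delta_rot": [0, 0, 4], "linear": [0, 0, 0], "grip": 0.0}
    - {"delta_rot": [0, 0, 0], "linear": [0, 0, 0], "grip": 0.0}

```text
t: 15.45
tool_pos: [0.5241, -0.1726, 0.0453]
tool_rot: [-2.585, -1.785, 0.003]
contact_force: [-5.1, -0.7, 7.5]
opening: 0.0147
grip_force: 59.8
```

```bash
python3 -c "
from h import *;o=st();print(o['grip_force'],o['wrist_torque'])"
```

```text
t 15.45 pos [ 0.5241 -0.1726  0.0453] tens xy mm [ 0.6 -1.3] tooly deg -20.75 tz [-0.001 -0.001 -1.   ] F [-5.1 -0.7  7.5] open 0.0147 q [-0.45  0.07  1.92 -0.    1.15 -0.09]
59.83366370201111 [-0.08653787  0.84560308  0.08818466]
```

Torque of 0.088 N m fits the spring. Remaining: from -20.7° to about -59.7°, i.e. 39°.

Request:
jog_arm:
  steps:
    - {"delta_rot": [0, 0, 4], "linear": [0, 0, 0], "grip": 0.0}
    - {"delta_rot": [0, 0, 6], "linear": [0, 0, 0], "grip": 0.0}
    - {"delta_rot": [0, 0, 6], "linear": [0, 0, 0], "grip": 0.0}
    - {"delta_rot": [0, 0, 6], "linear": [0, 0, 0], "grip": 0.0}
    - {"delta_rot": [0, 0, 6], "linear": [0, 0, 0], "grip": 0.0}
    - {"delta_rot": [0, 0, 5], "linear": [0, 0, 0], "grip": 0.0}
    - {"delta_rot": [0, 0, 4], "linear": [0, 0, 0], "grip": 0.0}
    - {"delta_rot": [0, 0, 1], "linear": [0, 0, 0], "grip": 0.0}
    - {"delta_rot": [0, 0, 0], "linear": [0, 0, 0], "grip": 0.0}
    - {"delta_rot": [0, 0, 0], "linear": [0, 0, 0], "grip": 0.0}

```text
t: 16.45
tool_pos: [0.5238, -0.1723, 0.0453]
tool_rot: [-3.024, -0.848, 0.004]
contact_force: [-7.2, 1.0, 9.1]
opening: 0.0145
grip_force: 60.0
```

```bash
python3 -c "
from h import *;o=st();print(o['grip_force'],o['wrist_torque'])"
```

```text
t 16.45 pos [ 0.5238 -0.1723  0.0453] tens xy mm [ 0.1 -1.1] tooly deg -58.68 tz [-0.002 -0.    -1.   ] F [-7.2  1.   9.1] open 0.0145 q [-0.45  0.07  1.92 -0.    1.15  0.57]
60.035330057144165 [0.11594301 1.09251434 0.17510743]
```

That puts the wheel at about 2.43 rad, so the red tooth should be past the 2.34 catch point. Ease back, release, rise and look.

Request:
jog_arm:
  newtons: 20
  steps:
    - {"delta_rot": [0, 0, -3], "linear": [0, 0, 0], "grip": 0.0}
    - {"delta_rot": [0, 0, -3], "linear": [0, 0, 0], "grip": 0.0}
    - {"delta_rot": [0, 0, 0], "linear": [0, 0, 0], "grip": 0.02}
    - {"delta_rot": [0, 0, 0], "linear": [0, 0, 0], "grip": 0.04}
    - {"delta_rot": [0, 0, 0], "linear": [0, 0, 0], "grip": 0.06}
    - {"delta_rot": [0, 0, 0], "linear": [0, 0, 0], "grip": 0.06}
    - {"delta_rot": [0, 0, 0], "linear": [0, 0, -0.03], "grip": 0.06}
    - {"delta_rot": [0, 0, 0], "linear": [0, 0, -0.04], "grip": 0.06}
    - {"delta_rot": [0, 0, 0], "linear": [0, 0, -0.04], "grip": 0.06}
    - {"delta_rot": [0, 0, 0], "linear": [0, 0, 0], "grip": 0.06}

```text
t: 17.45
tool_pos: [0.5284, -0.1739, 0.1618]
tool_rot: [2.968, 1.001, 0.015]
contact_force: [0.0, -0.6, 0.9]
opening: 0.06
grip_force: 0.0
```

Request:
jog_arm:
  steps:
    - {"delta_rot": [0, 0, 0], "linear": [0, 0.04, -0.02], "grip": 0.06}
    - {"delta_rot": [0, 0, 0], "linear": [0.02, 0.04, -0.02], "grip": 0.06}
    - {"delta_rot": [0, 0, 0], "linear": [0.03, 0.035, 0], "grip": 0.06}
    - {"delta_rot": [0, 0, 0], "linear": [0.03, 0.03, 0], "grip": 0.06}
    - {"delta_rot": [0, 0, 0], "linear": [0, 0, 0], "grip": 0.06}

```text
t: 17.95
tool_pos: [0.6789, -0.2394, 0.1907]
tool_rot: [-2.975, -1.004, 0.002]
contact_force: [0.1, 0.0, -0.3]
opening: 0.06
grip_force: 0.0
```

```bash
python3 - <<'E'
from h import *
st()
for n,(x0,x1,y0,y1) in(("top",(250,430,140,260)),("side",(270,390,140,310))):
    im,D=ctrl.get_image(n)
    f=4.4 if n=="top" else 3.4
    cv2.imwrite(f"pics/{n}4.png",cv2.resize(im[y0:y1,x0:x1,::-1],None,fx=f,fy=f,interpolation=cv2.INTER_CUBIC))
    hsv=cv2.cvtColor(im,cv2.COLOR_RGB2HSV);H,S,V=[hsv[...,i].astype(int) for i in range(3)]
    P=cloud(n,D);c,s=np.cos(YAW),np.sin(YAW)
    d=P[...,:2]-O;X=c*d[...,0]+s*d[...,1];Y=-s*d[...,0]+c*d[...,1]
    reg=(np.hypot(X,Y)<.055)&(P[...,2]>.02)
    for nm,m in(("red",reg&((H<6)|(H>174))&(S>130)),("yellow",reg&(H>18)&(H<35)&(S>120)),("knob",reg&(V<60)&(P[...,2]>.055))):
        if not m.any(): print(n,nm,0);continue
        q=cast(n,np.argwhere(m)[:,::-1],.066 if nm=="knob" else .032)
        e=q[:,:2]-O;x=c*e[:,0]+s*e[:,1];y=-s*e[:,0]+c*e[:,1]
        print(n,nm,len(q),1e3*x.mean().round(4),1e3*y.mean().round(4),"ang",np.degrees(np.arctan2(y.mean(),x.mean())).round(1),"r",1e3*np.hypot(x,y).max().round(4),cv2.minAreaRect((1e3*np.c_[x,y]).astype(np.float32)))
E
```

```text
t 17.95 pos [ 0.6789 -0.2394  0.1907] tens xy mm [164.2 -41.7] tooly deg -52.69 tz [-0.002  0.001 -1.   ] F [ 0.1  0.  -0.3] open 0.06 q [-0.44  0.3   1.41  0.    1.44  0.48]
top red 1056 133.39999999999998 -89.5 ang -33.9 r 239.7 ((140.50119018554688, -89.08250427246094), (141.8429718017578, 144.1715087890625), 66.43448638916016)
top yellow 10 47.300000000000004 19.2 ang 22.1 r 54.699999999999996 ((46.65692138671875, 21.183713912963867), (7.124745845794678, 14.092357635498047), 9.059415817260742)
top knob 9 83.2 -27.0 ang -17.9 r 184.10000000000002 ((105.05479431152344, -34.82257080078125), (99.81301879882812, 198.09609985351562), 30.77578353881836)
side red 1327 -96.4 695.1 ang 97.9 r 888.7 ((-22.633838653564453, 439.5743408203125), (181.2439727783203, 906.88623046875), 11.512649536132812)
side yellow 23 45.0 14.200000000000001 ang 17.5 r 54.6 ((46.0609130859375, 15.087952613830566), (27.331199645996094, 11.325786590576172), 73.7408676147461)
side knob 169 -40.5 214.7 ang 100.7 r 576.0999999999999 ((-49.927223205566406, 266.56634521484375), (68.7225341796875, 608.7347412109375), 11.338638305664062)
```

View pics/top4.png

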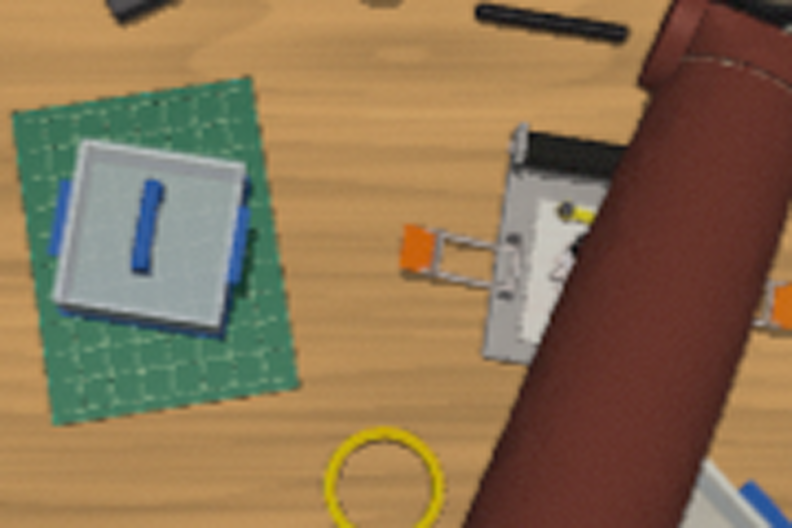

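The cover sits flat in the middle of the mat and the left clip is open, but the arm hides the wheel. Move it away for a check.

Request:
jog_arm:
  steps:
    - {"delta_rot": [0, 0, 0], "linear": [0.002, -0.03, 0], "grip": 0.06}
    - {"delta_rot": [0, 0, 0], "linear": [0.002, -0.045, 0], "grip": 0.06}
    - {"delta_rot": [0, 0, 0], "linear": [0.002, -0.045, 0], "grip": 0.06}
    - {"delta_rot": [0, 0, 0], "linear": [0.002, -0.045, 0], "grip": 0.06}
    - {"delta_rot": [0, 0, 0], "linear": [0.002, -0.045, 0], "grip": 0.06}
    - {"delta_rot": [0, 0, 0], "linear": [0.002, -0.045, 0], "grip": 0.06}
    - {"delta_rot": [0, 0, 0], "linear": [0.002, -0.045, 0], "grip": 0.06}
    - {"delta_rot": [0, 0, 0], "linear": [0.002, -0.045, 0], "grip": 0.06}
    - {"delta_rot": [0, 0, 0], "linear": [0.002, -0.045, 0], "grip": 0.06}
    - {"delta_rot": [0, 0, 0], "linear": [0.002, -0.045, 0], "grip": 0.06}

```text
t: 19.05
tool_pos: [0.426, 0.12, 0.1941]
tool_rot: [2.977, 1.003, 0.002]
contact_force: [-0.3, 0.6, 0.5]
opening: 0.0604
grip_force: 0.0
```

```bash
python3 - <<'E'
from h import *
st()
ims=[]
for n,(x0,x1,y0,y1) in(("top",(340,440,160,240)),("side",(280,380,220,300))):
    im,D=ctrl.get_image(n)
    ims.append(cv2.resize(im[y0:y1,x0:x1,::-1],(400,320),interpolation=cv2.INTER_CUBIC))
    hsv=cv2.cvtColor(im,cv2.COLOR_RGB2HSV);H,S,V=[hsv[...,i].astype(int) for i in range(3)]
    W=np.zeros(H.shape,bool);W[y0:y1,x0:x1]=1
    P=cloud(n,D);c,s=np.cos(YAW),np.sin(YAW)
    d=P[...,:2]-O;X=c*d[...,0]+s*d[...,1];Y=-s*d[...,0]+c*d[...,1]
    reg=W&(np.hypot(X,Y)<.055)&(P[...,2]>.02)&(P[...,2]<.08)
    for nm,m in(("red",reg&((H<6)|(H>174))&(S>130)),("yellow",reg&(H>18)&(H<35)&(S>120)),("knob",reg&(V<60)&(P[...,2]>.055))):
        if not m.any(): print(n,nm,0);continue
        q=cast(n,np.argwhere(m)[:,::-1],.066 if nm=="knob" else .032)
        e=q[:,:2]-O;x=c*e[:,0]+s*e[:,1];y=-s*e[:,0]+c*e[:,1]
        print(n,nm,len(q),1e3*x.mean().round(4),1e3*y.mean().round(4),"ang",np.degrees(np.arctan2(y.mean(),x.mean())).round(1),cv2.minAreaRect((1e3*np.c_[x,y]).astype(np.float32)))
cv2.imwrite("pics/fin.png",np.hstack(ims))
E
```

```text
t 19.05 pos [0.426  0.12   0.1941] tens xy mm [-144.5  271.1] tooly deg -52.77 tz [ 0.001  0.    -1.   ] F [-0.3  0.6  0.5] open 0.0604 q [ 0.11 -0.39  2.06  0.    1.46  1.03]
top red 4 36.7 -6.6 ang -10.2 ((36.6765022277832, -6.58750057220459), (7.421267032623291, 2.5243868827819824), 52.84477996826172)
top yellow 16 45.0 14.8 ang 18.2 ((45.670860290527344, 14.590826034545898), (32.996376037597656, 8.385538101196289), 78.01740264892578)
top knob 64 3.6 5.0 ang 54.3 ((-0.10776901245117188, -0.8485298156738281), (64.91581726074219, 17.20498275756836), 52.92019271850586)
side red 10 34.5 -6.8 ang -11.1 ((34.220096588134766, -6.607385635375977), (6.614540100097656, 12.272289276123047), 62.24043655395508)
side yellow 24 44.5 14.0 ang 17.5 ((45.392215728759766, 15.290184020996094), (29.575225830078125, 9.928629875183105), 73.7408676147461)
side knob 92 3.7 -4.4 ang -49.9 ((2.0896472930908203, -5.4641265869140625), (74.02394104003906, 19.739459991455078), 49.88232421875)
```

View pics/fin.png

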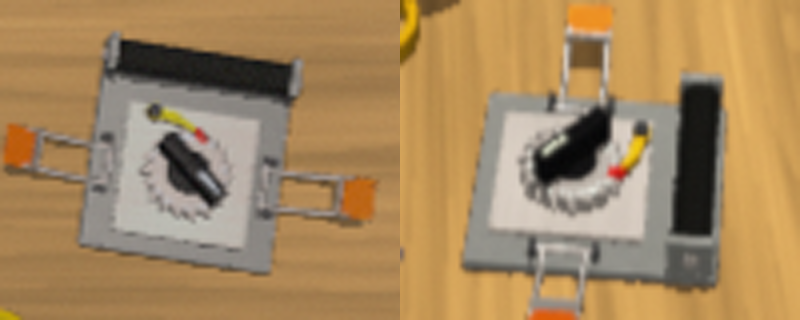

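The red tooth at (200,135) touches the pawl nose on its -y side, at -10.5°. The knob has moved 80° net (4 clicks), both clips are open, and the cover is on the mat. Handing in.

```bash
python3 -c "
from h import *;print(ctrl.finish_job())"
```

```text
the job is handed in; nothing more can be done
None
```

The job is handed in at about 19 s of 58 s, verdict not reported; the last images show both clips open, the cover upright on the mat, the pawl behind the red tooth and the arm clear.

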